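# Clear the drive box and hold its access panel home

## Robot

A 6-joint arm with a two-finger parallel gripper is mounted at the origin on the work surface. World frame = base frame: x ahead of the robot, y to its left, z up, the work surface at z = 0. Lengths are in m, angles in rad, forces in N, time in s.
With the tool pointing down it reaches from about 0.25 to 0.725 m from the base axis. Payload 9.7 kg.
Tool frame: the origin (TCP) lies where the fingers leave the gripper's body, on its centre line; the fingertips stand 73 mm ahead of it and the grasp point (between the pads) lies 54 mm ahead of it; z points along the fingers, x is the direction in which the jaws open and shut, and the axes are right-handed (so a half turn about z gives the same grasp; the last joint's range is limited). The gripper opens to 85 mm and grips with 20 to 120 N. Pads are 22 mm wide; open, the fingers measure 114 mm over their backs; the gripper's body (76 mm by 85 mm) begins 54 mm behind the grasp point. The pads swing forward as they close: fully open they stand 13 mm farther back than shut.
Start: joints at [0, 0.087, 0.176, 1.66, 0, 1.571], TCP at [0.55, -0, 0.304] pointing down, gripper open.
Joint ranges: [-3.13, 3.13], [-0.85, 1.81], [-1.15, 1.24], [-2.2, 2.28], [-1.44, 1.52], [-3.14, 3.14]. Speed limits (rad/s): [2.22, 2.22, 2.57, 3.14, 3.14, 3.14].

## Interface

Orientations are given as [roll, pitch, yaw] about the fixed x, y, z axes, in that order (R = Rz(yaw) Ry(pitch) Rx(roll)).
In Python, from rig import manip gives the robot as it stands.
- The arm moves only by the tool drive_tool, never from a script. Its argument "rows" is a list of rows, each an object of numbers: "tx", "ty", "tz": the shift along the world's x, y, z each as a share of 800 mm, from -1 to 1; "turn": the turn about the world's z as a share of 1.5 rad, from -1 to 1. In form: [{"tx": .., "ty": .., "tz": .., "turn": ..}, ...]. A call has 1 to 12 rows; each row is the pose to reach, as a shift and turn from the pose commanded when the call began; what a row does not reach only later rows make up. A row lasts 1/8 s, in which the tool goes at most 62.5 mm and 10.7 degrees, less where a joint would pass 70% of its speed; a pose out of reach is approached as far as the arm can. A call with a number of a shift or a turn outside -1 to 1 is refused whole. A call with a gripper value outside its range is refused whole. "claw" is the opening, from -1 (shut) to 1 (fully open), set as the call begins (left out, the last holds). The fingers move at their own pace and stop on an object; the grip force is fixed at half the most. Time passes only in rows, so rows that repeat a pose let the fingers close. It gives the time, the measured TCP pose, the force and the opening at its end, in the units of the state.
- manip.observe(): the state, without advancing time (a new reading comes with each control period).
- manip.snapshot(name): name is "scene" or "side" or "wrist"; returns (picture, depth): 420x560x3 uint8, red, green, blue; 420x560 float32, m along the optical axis (not along the pixel's ray), 0 where there is no reading.
- manip.camera_info(name): a dict with "fx", "fy", "cx", "cy" (pixels), "pose" (4x4, takes a point from camera to world coordinates); the wrist camera has in their place "hand_eye" (4x4, takes a point from camera to tool coordinates, whose origin is the TCP and whose axes are the tool frame's). Camera axes: x right, y up, looking along -z (the intrinsics and any distortion apply to the point x, -y, -z); pixel columns grow to the right and rows downward; lengths in m; the calibration is good to about 2 mm. A picture is of the moment at which its call begins: read the wrist's pose just before it. camera_info takes no time and is no camera call.
- manip.close_job(): hands the job in, once; it reports no verdict.
The state is a dict: "time": time; "q": joint angles; "qvel": joint speeds; "joint_efforts": joint torques, N m; "tcp_pos": TCP position; "orientation": TCP orientation; "force": force on the tool from outside, world axes, zero at the start; "ft_torque": the same for the moment, N m; "grip_width": finger opening in m.
Only numpy, scipy, OpenCV 4.12 (cv2) and the standard library are available. Lean on these libraries where they do the work, as an engineer would, in place of code of your own. Each camera call takes 0.05 s, during which the arm holds its last target.

## Task

Lift the copper pot by its handle off the access panel of the drive box and set it down gently, upright, in the middle of the cork mat, and let go of it. Then turn the wing of the quarter-turn fastener clockwise until it is in line with the two index marks on the panel, and press the panel down until it is flush in its frame. Finish while still holding the panel pressed fully home with the gripper; leave the iron bowl, the hammer and the jar where they are.

Things in the scene. Friction and masses are not known exactly. Their poses are not given: they have to be found in the camera images.
- pot_handle (a point): Copper pot, open round body 98 mm wide and 70 mm high (foot 72 mm wide), with a rigid arched handle over its mouth; mass 0.25 to 0.45 kg. This point is the middle of the handle's level top bar, 125 mm above the underside of the pot; z is up, the bar is round, 10 mm thick, 64 mm long, and runs along this point's y axis, 50 mm clear above the pot's rim. The pot starts on the rubber pad of the panel.
- mat: Cork mat, 130 x 130 x 5 mm, fixed on the bench to the left or to the right of the drive box. Origin: centre of its underside, on the bench.
- drive: Drive box of a bench turning machine, grey painted frame 200 (x) x 260 (y) x 70 mm (z), fixed to the bench. Origin: centre of its underside. The access panel fills the opening in its top.
- pad (a point): Centre of the top face of the round black rubber pad (90 mm wide, 3 mm thick) on the access panel: the stand of the pot and the place to press. The panel is an aluminium plate 152 (x) x 220 (y) x 4 mm that moves straight down without tilting; axes as those of the drive box. This point lies 50 mm to -y of the panel's centre, 3 mm above the panel's face: at the start 81 mm above the bench, with the panel flush 73 mm.
- panel (a joint): Downward travel of the access panel in m: 0 = sprung up, face 8 mm above the frame's top; 0.008 = fully home, face flush with the frame, at a hard stop. Springs push it up, with 6 N at the top and 10 N when home. Until the fastener is in line with the marks (within about 0.2 rad) a pin under the panel stops it after about 1.5 mm.
- wing (a point): Quarter-turn fastener: steel wing 44 mm long, 10 mm thick, standing 28 mm above the panel's face, with a slot line along its top, on a low collar. This point is on its turning axis, 22 mm above the panel's face; its x axis runs along the wing. The axis is upright, 55 mm to +y of the panel's centre. The two dark index marks (5 x 13 mm) lie on the panel to either side of it along the panel's y axis, their centres 32 mm from the axis.
- fastener (a joint): Angle of the wing in rad, growing clockwise seen from above: 0 = wing across the panel (along the drive box's x), 1.571 = wing along the drive box's y, in line with the index marks. It stays where it is left (friction about 0.06 N m) and can be turned too far (stop at 2.3).
- bowl: Bystander: heavy dark iron pitch bowl, 120 mm wide, 52 mm high, on the side of the drive box away from the mat. Origin: centre of its underside.
- hammer: Bystander: hammer, 220 mm long, lying on the bench near the robot.
- jar: Bystander: amber glass jar with steel cap, 56 mm wide, 75 mm high, standing on the far side of the bench. Origin: centre of its underside.
Not all that is in view belongs to the job. Of the things like the part that bears pot_handle, leave any that is blue; of the rest the larger one is meant. Several things have the shape of the mat; the one meant has the colours described above.

How it is judged:
By the outcome, as a careful person would: the job done as asked, in the order asked, and still so for the second after the job is handed in, while the arm keeps its last pose, push and grip.
It also fails if it takes over 64 s, if anything falls off the work surface, if the arm or the gripper's body presses on something with over 40 N, if the wrist force passes 120 N, or if a joint passes its speed limit or range.

## Working session

There is one attempt and no reset: what is moved stays moved. The work goes in short steps, Python scripts to look and compute and a tool call to move; the robot and the scene stay as the last step left them, time stands still between calls to the robot, and variables do not carry over. Pictures are saved under pics/ and viewed, and the job is handed in when it is done.

Besides the shell and the picture viewer there is one more tool, called as name(argument=value, ...), one argument or row to a line, values as JSON. drive_tool: Moves the arm, as the interface text tells. Its arguments: {"type":"object","properties":{"rows":{"type":"array"},"claw":{"type":"number"}},"required":["rows"]}

```bash
mkdir -p pics; ls; python3 - <<'E'
from rig import manip
import cv2,numpy as np
s=manip.observe();print(s)
for n in ["scene","side","wrist"]:
    p,d=manip.snapshot(n); cv2.imwrite(f"pics/{n}0.png",p[:,:,::-1]); np.savez(f"pics/{n}0.npz",p=p,d=d); print(n,manip.camera_info(n), (d>0).mean())
E
```

```text
pics
{'time': 0.0, 'q': array([-1.38202543e-05,  8.74690918e-02,  1.75117598e-01,  1.65977500e+00,
        5.87373402e-06,  1.57080696e+00]), 'qvel': array([-1.05811862e-03,  8.27804998e-04,  8.64300279e-04,  6.56612197e-04,
       -4.41080333e-06,  1.61067456e-03]), 'joint_efforts': array([ 7.68234549e-04, -5.20392072e+01,  4.64802504e+01,  1.63646933e-02,
        2.23589603e-05, -6.77332673e-05]), 'tcp_pos': array([ 5.49872894e-01, -6.35180212e-06,  3.03169551e-01]), 'orientation': array([-3.14158679e+00,  1.33016200e-03, -2.44539332e-05]), 'force': array([ 0.1551858 , -0.24586644,  0.06422381]), 'ft_torque': array([ 0.00820033, -0.00029523, -0.05933844]), 'grip_width': 0.08542193118160729}
scene {'fx': 387.62371820397703, 'fy': 387.62371820397703, 'cx': 276.37037197278784, 'cy': 213.12389079822026, 'pose': array([[-0.15542681, -0.81826887,  0.55342439,  1.14348031],
       [ 0.98775223, -0.13651012,  0.07556804,  0.03499434],
       [ 0.01371306,  0.55839148,  0.82946423,  1.01870127],
       [ 0.        ,  0.        ,  0.        ,  1.        ]])} 0.9959141156462585
side {'fx': 434.4442042862532, 'fy': 434.4442042862532, 'cx': 279.0257748327441, 'cy': 216.9987114817801, 'pose': array([[ 0.83656569,  0.41920438, -0.35274003,  0.13313899],
       [-0.54786416,  0.63817017, -0.54091007, -0.65161572],
       [-0.0016437 ,  0.64576042,  0.76353832,  1.02526105],
       [ 0.        ,  0.        ,  0.        ,  1.        ]])} 0.9959268707482993
wrist {'fx': 317.7607239949393, 'fy': 317.7607239949393, 'cx': 277.5095266270869, 'cy': 203.71570687334355, 'hand_eye': array([[ 9.99999549e-01,  3.30672196e-04,  8.90236769e-04,
         7.18651501e-04],
       [ 5.68386547e-04, -9.59381646e-01, -2.82110854e-01,
        -7.27360856e-02],
       [ 7.60790602e-04,  2.82111233e-01, -9.59381402e-01,
        -7.04134158e-02],
       [ 0.00000000e+00,  0.00000000e+00,  0.00000000e+00,
         1.00000000e+00]])} 0.996109693877551
```

View pics/scene0.png

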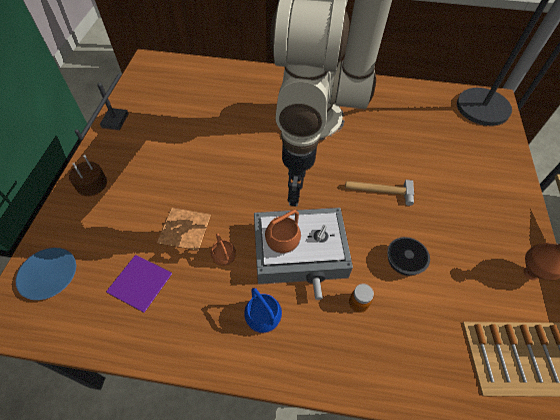

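View pics/side0.png

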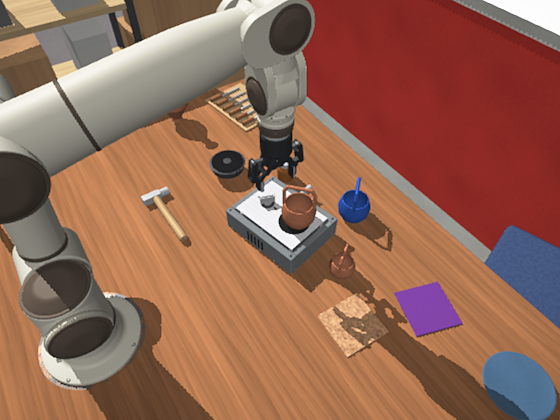

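View pics/wrist0.png

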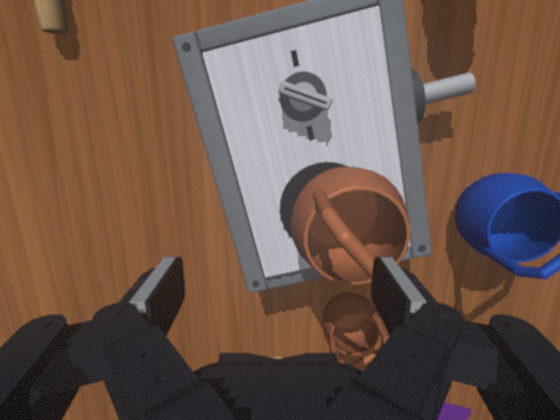

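The scene camera shows the large copper pot on the panel at about (284,232), with the handle bar at about (340,220) in the wrist view. The cork mat is at (185,228), on the -y side. The small copper pot at (222,252), the blue pot and the purple mat are decoys. Next I measure.

```bash
cat > h.py <<'E'
import numpy as np,cv2
from scipy.spatial.transform import Rotation as R
from rig import manip
def pose(n,s=None):
    c=manip.camera_info(n)
    if 'pose' in c: return c,c['pose']
    T=np.eye(4);T[:3,:3]=R.from_euler('xyz',s['orientation']).as_matrix();T[:3,3]=s['tcp_pos']
    return c,T@c['hand_eye']
def cloud(n,d,s=None):
    c,T=pose(n,s);v,u=np.mgrid[:d.shape[0],:d.shape[1]]
    P=np.stack([(u-c['cx'])/c['fx']*d,-(v-c['cy'])/c['fy']*d,-d],-1)
    return P@T[:3,:3].T+T[:3,3]
def plane(n,uv,z,s=None):
    c,T=pose(n,s);uv=np.atleast_2d(uv).astype(float)
    r=np.stack([(uv[:,0]-c['cx'])/c['fx'],-(uv[:,1]-c['cy'])/c['fy'],-np.ones(len(uv))],-1)@T[:3,:3].T
    k=(z-T[2,3])/r[:,2];return T[:3,3]+r*k[:,None]
E
cat > m.py <<'E'
from h import *
s=manip.observe()
C={}
for n in ["scene","side","wrist"]:
    f=np.load(f"pics/{n}0.npz");p,d=f['p'],f['d'];W=cloud(n,d,s);C[n]=(p,W)
    hsv=cv2.cvtColor(p,cv2.COLOR_RGB2HSV)
    # panel: bright unsaturated, z near .078
    m=(hsv[...,1]<40)&(hsv[...,2]>110)&(abs(W[...,2]-.078)<.006)&(W[...,0]>.4)
    q=W[m]
    r=cv2.minAreaRect(q[:,:2].astype(np.float32)*1000); print(n,'panel',len(q),r,np.median(q[:,2]))
    # drive by depth: z in .06-.085 
    m=(abs(W[...,2]-.072)<.010)&(np.hypot(W[...,0]-.57,W[...,1])<.25)&(hsv[...,1]<60)
    q=W[m]; r=cv2.minAreaRect(q[:,:2].astype(np.float32)*1000); print(n,'frame',len(q),r)
    # copper handle, high
    m=(hsv[...,1]>110)&((hsv[...,0]<14)|(hsv[...,0]>172))&(W[...,2]>.195)&(W[...,2]<.222)&(np.hypot(W[...,0]-.57,W[...,1])<.2)
    q=W[m]
    if len(q)>5:
        c,e,vt=np.linalg.svd(q-q.mean(0),full_matrices=False); pr=(q-q.mean(0))@vt[0]
        mid=q.mean(0)+vt[0]*(pr.max()+pr.min())/2
        print(n,'handle',len(q),mid,vt[0],np.ptp(pr),q[:,2].max(),'yaw',np.arctan2(vt[0,1],vt[0,0]))
    # rim of pot z ~.151
    m=(hsv[...,1]>110)&((hsv[...,0]<14)|(hsv[...,0]>172))&(W[...,2]>.143)&(W[...,2]<.155)&(np.hypot(W[...,0]-.57,W[...,1])<.2)
    q=W[m]
    if len(q)>5:
        print(n,'rim',len(q),cv2.minEnclosingCircle(q[:,:2].astype(np.float32)*1000),q[:,2].max())
    # wing
    m=(W[...,2]>.095)&(W[...,2]<.112)&(hsv[...,1]<70)&(np.hypot(W[...,0]-.55,W[...,1]-.08)<.12)
    q=W[m]
    if len(q)>5: print(n,'wing',len(q),cv2.minAreaRect(q[:,:2].astype(np.float32)*1000),q[:,2].max(),q.mean(0))
E
python3 m.py
```

```text
scene panel 2720 ((630.0433349609375, 61.777305603027344), (293.0586242675781, 294.49652099609375), 13.422806739807129) 0.0778020488587633
scene frame 4292 ((622.1312255859375, 49.48863220214844), (281.77288818359375, 279.0689392089844), 13.863719940185547)
scene handle 128 [ 0.61163991 -0.01885089  0.20821035] [ 0.67274557 -0.73983386 -0.00769798] 0.08548505023299716 0.21384347536175452 yaw -0.8328559690444491
scene rim 153 ((614.4841918945312, -19.466022491455078), 44.939754486083984) 0.15459645373748687
scene wing 65 ((604.356201171875, 57.80647277832031), (22.62447166442871, 125.75225067138672), 50.49993896484375) 0.11092540523286643 [0.58002115 0.07851204 0.10473597]
side panel 2113 ((632.3736572265625, 564.06787109375), (1376.5137939453125, 261.8006896972656), 84.71005249023438) 0.07890607921789727
side frame 3168 ((635.6723022460938, 45.42588806152344), (318.25048828125, 269.1018981933594), 16.131288528442383)
side handle 121 [ 0.60983949 -0.02211224  0.20788961] [ 0.68179802 -0.73062348 -0.03661678] 0.08626202150944161 0.21513560715311864 yaw -0.8199530201828732
side rim 166 
[... 229 characters left out ...]
8273622 0.10388202]
wrist panel 27173 ((584.115234375, 35.36700439453125), (193.58709716796875, 245.8633270263672), 13.693867683410645) 0.07843109326385544
wrist frame 45035 ((613.8731689453125, 30.125869750976562), (256.22772216796875, 275.135009765625), 13.485322952270508)
wrist handle 1152 [ 0.59272179 -0.00064132  0.20845869] [ 0.61728094 -0.72084136  0.31520147] 0.04456156100926831 0.21375446317959396 yaw -0.8626365405236586
wrist rim 1715 ((606.8609619140625, -16.71991729736328), 43.34165573120117) 0.15491995147905574
wrist wing 757 ((583.4862060546875, 54.981990814208984), (49.39583206176758, 91.8071517944336), 13.201175689697266) 0.10886611265606794 [0.57227455 0.08307245 0.10588685]
```

```bash
python3 - <<'E'
from h import *
for n,roi in [("scene",(140,190,230,270)),("side",(300,280,400,370))]:
    f=np.load(f"pics/{n}0.npz");p,d=f['p'],f['d'];W=cloud(n,d)
    x0,y0,x1,y1=roi
    sub=p[y0:y1,x0:x1]; cv2.imwrite(f"pics/mat_{n}.png",cv2.resize(sub[:,:,::-1],None,fx=6,fy=6,interpolation=cv2.INTER_NEAREST))
    w=W[y0:y1,x0:x1]; print(n,np.percentile(w[...,2],[1,10,50,90,99]))
for n in ["wrist"]:
    f=np.load(f"pics/{n}0.npz");p=f['p'];cv2.imwrite("pics/wz.png",cv2.resize(p[30:290,170:440,::-1],None,fx=2.2,fy=2.2))
E
```

```text
scene [-0.00440696 -0.0022602   0.00100071  0.00673044  0.08989321]
side [-0.0029572  -0.00080045  0.00218415  0.00696988  0.01002882]
```

View pics/wz.png

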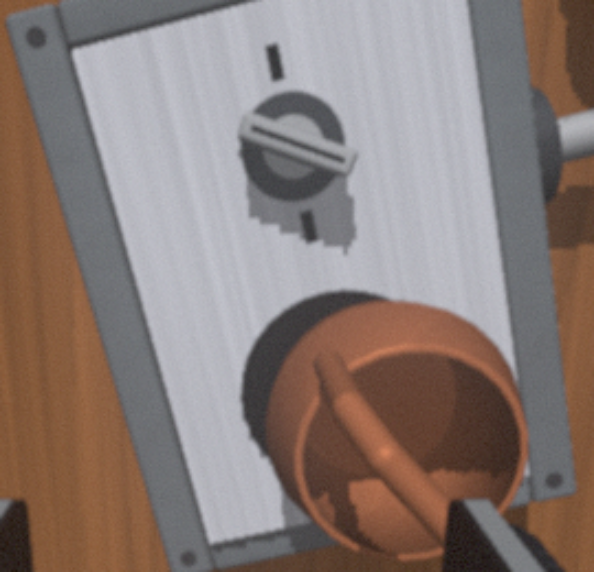

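View pics/mat_scene.png

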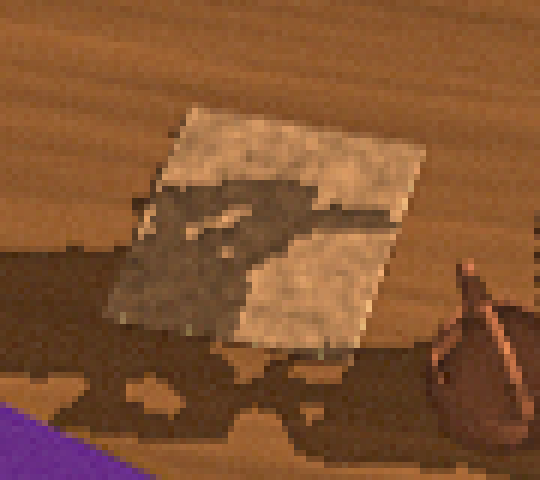

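View pics/mat_side.png

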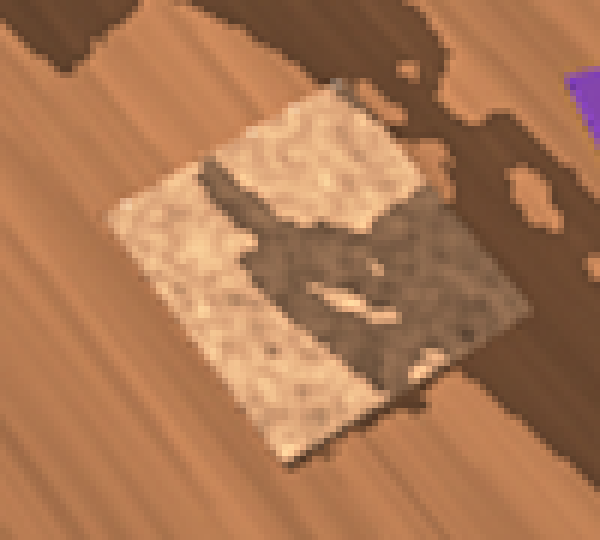

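The wrist view shows the frame's screws, both index marks and the wing. The wing lies across the panel, tilted. The mat's four corners are clear in both fixed views, so I cast rays onto the known heights.

```bash
python3 - <<'E'
from h import *
s=manip.observe()
m1=plane("scene",[(171.7,208),(210.8,214.7),(199.2,248.3),(157.5,242)],.005)
m2=plane("side",[(356.7,293.7),(318.3,315.5),(348,356.7),(388.3,331.3)],.005)
for m in (m1,m2): print(m[:,:2].round(4).tolist(),m.mean(0)[:2],[np.linalg.norm(m[i]-m[(i+1)%4]).round(3) for i in range(4)])
sc=plane("wrist",[(186.8,46.8),(255.5,283.6),(421.4,248.6)],.070,s)
print('screws',sc,'ctr',(sc[0]+sc[2])/2, 'yaw',np.arctan2(*(sc[0]-sc[1])[[1,0]])-np.pi/2,np.arctan2(*(sc[2]-sc[1])[[1,0]]),np.linalg.norm(sc[0]-sc[1]),np.linalg.norm(sc[2]-sc[1]))
mk=plane("wrist",[(294.5,58.2),(310.5,133.2)],.078,s); print('marks',mk,mk.mean(0),np.linalg.norm(mk[0]-mk[1]),np.arctan2(*(mk[0]-mk[1])[[1,0]])-np.pi/2)
w=plane("wrist",[(281.4,85.5),(330,101.4),(305.5,94.1)],.106,s); print('wing',w,np.arctan2(*(w[1]-w[0])[[1,0]]))
ct=(sc[0]+sc[2])/2
for yaw in (.235,):
    c,si=np.cos(yaw),np.sin(yaw); y=np.array([-si,c]); print('pred wing',ct[:2]+.055*y,'pred pad',ct[:2]-.05*y)
# handle ends
for n in ["scene","side"]:
    f=np.load(f"pics/{n}0.npz");W=cloud(n,f['d']);p=f['p'];hsv=cv2.cvtColor(p,cv2.COLOR_RGB2HSV)
    m=(hsv[...,1]>110)&((hsv[...,0]<14)|(hsv[...,0]>172))&(W[...,2]>.20)&(W[...,2]<.222)&(np.hypot(W[...,0]-.57,W[...,1])<.2)
    k=cv2.minAreaRect(W[m][:,:2].astype(np.float32)*1000);print(n,k)
    v,u=np.nonzero(m); print(u.min(),u.max(),v.min(),v.max())
    x0,y0=u.min()-25,v.min()-15
    cv2.imwrite(f"pics/hz_{n}.png",cv2.resize(p[y0:y0+90,x0:x0+90,::-1],None,fx=6,fy=6,interpolation=cv2.INTER_NEAREST)); print(x0,y0)
E
```

```text
[[0.5024, -0.3874], [0.5069, -0.2593], [0.6288, -0.2633], [0.6283, -0.3916]] [ 0.56659311 -0.32538984] [np.float64(0.128), np.float64(0.122), np.float64(0.128), np.float64(0.126)]
[[0.6309, -0.2677], [0.5068, -0.263], [0.5015, -0.3904], [0.6279, -0.3946]] [ 0.56678965 -0.32893755] [np.float64(0.124), np.float64(0.128), np.float64(0.126), np.float64(0.127)]
screws [[ 0.47121572  0.12576913  0.07      ]
 [ 0.52635291 -0.10620768  0.07      ]
 [ 0.69951431 -0.06520926  0.07      ]] ctr [0.58536501 0.03027993 0.07      ] yaw 0.23335402103210412 0.23248315942492848 0.2384394018798376 0.17794870022019663
marks [[0.56470789 0.11541872 0.078     ]
 [0.58018472 0.05267105 0.078     ]] [0.57244631 0.08404489 0.078     ] 0.06462818906818364 0.2418249462112989
wing [[0.55329838 0.09153078 0.106     ]
 [0.59231413 0.07952033 0.106     ]
 [0.57253111 0.0850748  0.106     ]] -0.2986302254266811
pred wing [0.57255865 0.08376822] pred pad [ 0.59700716 -0.01834578]
scene ((612.3269653320312, -21.197444915771484), (10.379608154296875, 78.09642028808594), 42.83513259887695)
270 296 210 226
245 195
side ((609.9507446289062, -21.212635040283203), (10.856379508972168, 80.24090576171875), 43.84601974487305)
285 315 184 194
260 169
```

```bash
python3 - <<'E'
from h import *
for n in ["scene","side"]:
    f=np.load(f"pics/{n}0.npz");W=cloud(n,f['d']);p=f['p']
    def mx(a,b,name):
        m=(W[...,0]>a[0])&(W[...,0]<a[1])&(W[...,1]>b[0])&(W[...,1]<b[1])&(W[...,2]<.3)
        print(n,name,np.percentile(W[m][:,2],99.8),(W[m][W[m][:,2]>.02]).mean(0))
    uv=(222,252) if n=="scene" else (342,266); print(W[uv[1],uv[0]])
    q=W[uv[1],uv[0]]; mx((q[0]-.07,q[0]+.07),(q[1]-.07,q[1]+.035),'smallpot')
    uv=(263,315) if n=="scene" else (354,206); q=W[uv[1],uv[0]]; mx((q[0]-.07,q[0]+.07),(q[1]-.07,q[1]+.07),'blue')
E
```

```text
[ 0.628779   -0.19447401  0.00271923]
scene smallpot 0.09780507080054267 [ 0.65174156 -0.18742119  0.05059614]
scene blue 0.13153476613310414 [ 0.81349304 -0.0386904   0.06864048]
[ 0.65395331 -0.17621059  0.00417254]
side smallpot 0.09832747580635175 [ 0.63733128 -0.19136192  0.04785227]
side blue 0.13319773431180001 [ 0.78004256 -0.05608192  0.06353523]
```

drive_tool(
  claw=0.3,
  rows=[
    {"tx":0.02,"ty":-0.005,"tz":0,"turn":0.11},
    {"tx":0.04,"ty":-0.012,"tz":0,"turn":0.22},
    {"tx":0.06,"ty":-0.02,"tz":0,"turn":0.33},
    {"tx":0.0763,"ty":-0.026,"tz":0,"turn":0.44},
    {"tx":0.0763,"ty":-0.026,"tz":0,"turn":0.507},
    {"tx":0.0763,"ty":-0.026,"tz":0,"turn":0.507},
    {"tx":0.0763,"ty":-0.026,"tz":0,"turn":0.507},
  ],
)

```text
time: 1.02
tcp_pos: [0.6109, -0.0207, 0.3038]
orientation: [-3.141, 0.0, 0.758]
force: [-0.6, -0.1, -0.5]
grip_width: 0.0554
```

```bash
python3 - <<'E'
from h import *
s=manip.observe();p,d=manip.snapshot("wrist");cv2.imwrite("pics/w1.png",p[:,:,::-1])
p2,d2=manip.snapshot("side");cv2.imwrite("pics/s1.png",cv2.resize(p2[110:260,200:400,::-1],None,fx=4,fy=4))
E
```

```text
(no output)
```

View pics/w1.png

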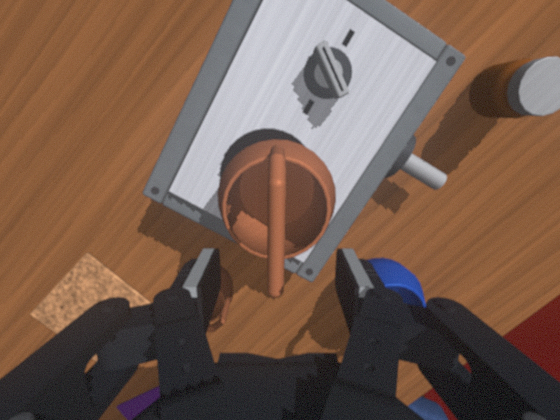

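View pics/s1.png

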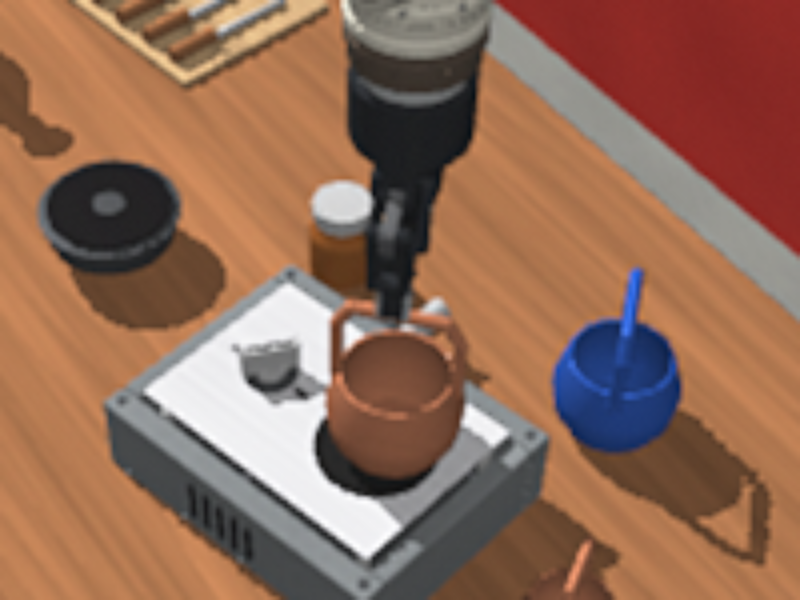

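The handle bar runs vertically at u≈277 in the wrist view, centred between the fingers. I'll descend, then close.

drive_tool(
  rows=[
    {"tz":-0.015},
    {"tz":-0.03},
    {"tz":-0.045},
    {"tz":-0.055},
    {"tz":-0.055},
    {"tz":-0.055},
  ],
)

```text
invalid input at $.rows[0]: expected keys tx, ty, tz, turn
```

drive_tool(
  claw=-1,
  rows=[
    {"tz":0},
    {"tz":0},
    {"tz":0},
    {"tz":0},
    {"tz":0},
    {"tz":0},
    {"tz":0},
    {"tz":0},
  ],
)

```text
invalid input at $.rows[0]: expected keys tx, ty, tz, turn
```

drive_tool(
  rows=[
    {"tx":0,"ty":0,"tz":-0.015,"turn":0},
    {"tx":0,"ty":0,"tz":-0.03,"turn":0},
    {"tx":0,"ty":0,"tz":-0.045,"turn":0},
    {"tx":0,"ty":0,"tz":-0.055,"turn":0},
    {"tx":0,"ty":0,"tz":-0.055,"turn":0},
    {"tx":0,"ty":0,"tz":-0.055,"turn":0},
  ],
)

```text
time: 1.88
tcp_pos: [0.6111, -0.0208, 0.2603]
orientation: [3.141, -0.0, 0.76]
force: [-1.1, -0.1, 1.5]
grip_width: 0.0556
```

drive_tool(
  claw=-1,
  rows=[
    {"tx":0,"ty":0,"tz":0,"turn":0},
    {"tx":0,"ty":0,"tz":0,"turn":0},
    {"tx":0,"ty":0,"tz":0,"turn":0},
    {"tx":0,"ty":0,"tz":0,"turn":0},
    {"tx":0,"ty":0,"tz":0,"turn":0},
    {"tx":0,"ty":0,"tz":0,"turn":0},
  ],
)

```text
time: 2.62
tcp_pos: [0.6111, -0.0209, 0.2601]
orientation: [3.141, -0.0, 0.76]
force: [-0.7, -0.4, 2.7]
grip_width: 0.0081
```

drive_tool(
  rows=[
    {"tx":0,"ty":0,"tz":0.005,"turn":0},
    {"tx":0,"ty":0,"tz":0.015,"turn":0},
    {"tx":0,"ty":0,"tz":0.03,"turn":0},
    {"tx":0,"ty":0,"tz":0.05,"turn":0},
    {"tx":0,"ty":0,"tz":0.07,"turn":0},
    {"tx":0,"ty":0,"tz":0.09,"turn":0},
    {"tx":0,"ty":0,"tz":0.1,"turn":0},
    {"tx":0,"ty":0,"tz":0.105,"turn":0},
    {"tx":0,"ty":0,"tz":0.105,"turn":0},
  ],
)

```text
time: 3.75
tcp_pos: [0.6111, -0.0208, 0.3438]
orientation: [-3.141, 0.0, 0.76]
force: [0.9, -0.2, -1.7]
grip_width: 0.0081
```

```bash
python3 - <<'E'
from h import *
p2,d2=manip.snapshot("side");cv2.imwrite("pics/s2.png",cv2.resize(p2[90:290,180:400,::-1],None,fx=3.5,fy=3))
E
```

```text
(no output)
```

View pics/s2.png

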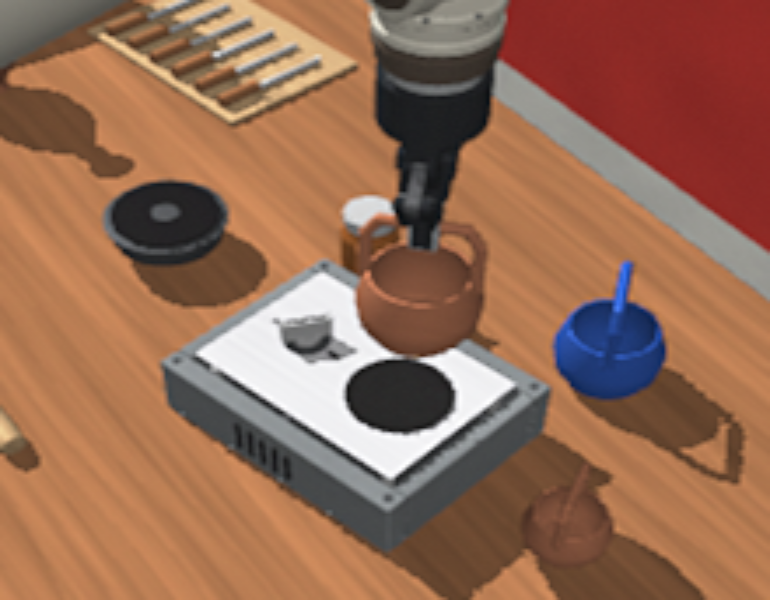

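The pot hangs level and clear of the panel. I'll carry it to the mat.

drive_tool(
  rows=[
    {"tx":-0.002,"ty":-0.012,"tz":0,"turn":0},
    {"tx":-0.006,"ty":-0.04,"tz":0,"turn":0},
    {"tx":-0.012,"ty":-0.08,"tz":0,"turn":0},
    {"tx":-0.018,"ty":-0.125,"tz":0,"turn":0},
    {"tx":-0.025,"ty":-0.17,"tz":0,"turn":0},
    {"tx":-0.031,"ty":-0.215,"tz":0,"turn":0},
    {"tx":-0.038,"ty":-0.26,"tz":0,"turn":0},
    {"tx":-0.044,"ty":-0.305,"tz":0,"turn":0},
    {"tx":-0.05,"ty":-0.345,"tz":0,"turn":0},
    {"tx":-0.054,"ty":-0.372,"tz":0,"turn":0},
    {"tx":-0.055,"ty":-0.3826,"tz":0,"turn":0},
    {"tx":-0.055,"ty":-0.3826,"tz":0,"turn":0},
  ],
)

```text
time: 5.3
tcp_pos: [0.567, -0.3271, 0.3438]
orientation: [-3.141, -0.0, 0.76]
force: [-0.1, 0.5, -3.8]
grip_width: 0.0075
```

```bash
python3 - <<'E'
from h import *
print(manip.observe()['tcp_pos'])
for n in ["scene","side"]:
    p,d=manip.snapshot(n);W=cloud(n,d);hsv=cv2.cvtColor(p,cv2.COLOR_RGB2HSV)
    m=(hsv[...,1]>110)&((hsv[...,0]<14)|(hsv[...,0]>172))&(W[...,2]>.155)&(W[...,2]<.245)&(np.hypot(W[...,0]-.567,W[...,1]+.327)<.1)
    q=W[m]; print(n,q[:,2].min(),q[:,2].max())
    for a,b in((.225,.245),(.19,.215)):
        k=q[(q[:,2]>a)&(q[:,2]<b)]
        if len(k)>5: print(a,len(k),cv2.minEnclosingCircle(k[:,:2].astype(np.float32)*1000))
    np.savez(f"pics/{n}3.npz",p=p,d=d)
    cv2.imwrite(f"pics/{n}3.png",p[:,:,::-1])
E
```

```text
[ 0.56696628 -0.32709328  0.34375589]
scene 0.16404367193554437 0.24494908545451333
0.225 226 ((568.114501953125, -324.793212890625), 46.11893081665039)
0.19 393 ((566.9776000976562, -325.4866027832031), 49.04241943359375)
side 0.16386117444452408 0.24428931269172904
0.225 327 ((565.1820068359375, -325.3964538574219), 46.598060607910156)
0.19 450 ((565.390625, -325.5096435546875), 48.97160720825195)
```

View pics/side3.png

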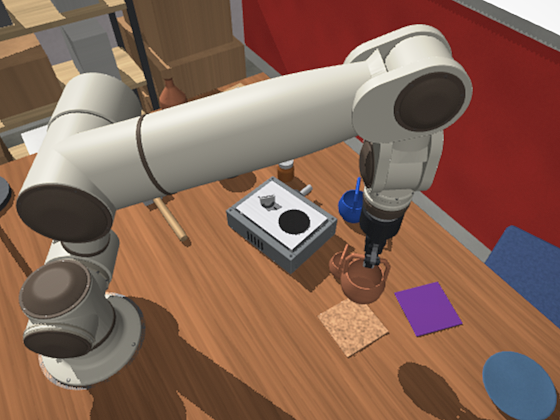

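View pics/scene3.png

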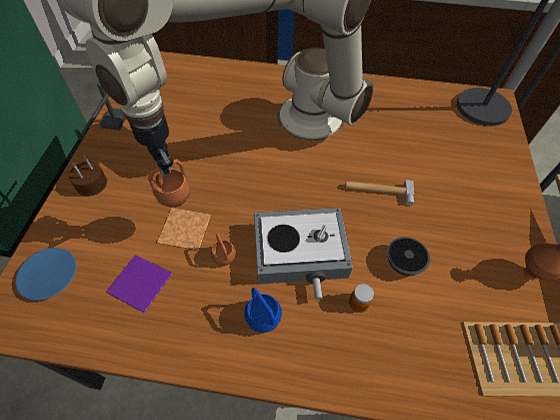

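drive_tool(
  rows=[
    {"tx":0,"ty":-0.0015,"tz":-0.01,"turn":0},
    {"tx":0,"ty":-0.0015,"tz":-0.03,"turn":0},
    {"tx":0,"ty":-0.0015,"tz":-0.06,"turn":0},
    {"tx":0,"ty":-0.0015,"tz":-0.095,"turn":0},
    {"tx":0,"ty":-0.0015,"tz":-0.13,"turn":0},
    {"tx":0,"ty":-0.0015,"tz":-0.158,"turn":0},
    {"tx":0,"ty":-0.0015,"tz":-0.178,"turn":0},
    {"tx":0,"ty":-0.0015,"tz":-0.188,"turn":0},
    {"tx":0,"ty":-0.0015,"tz":-0.191,"turn":0},
    {"tx":0,"ty":-0.0015,"tz":-0.193,"turn":0},
    {"tx":0,"ty":-0.0015,"tz":-0.193,"turn":0},
    {"tx":0,"ty":-0.0015,"tz":-0.193,"turn":0},
  ],
)

```text
time: 6.9
tcp_pos: [0.5671, -0.3282, 0.1899]
orientation: [3.141, -0.0, 0.76]
force: [0.3, 0.2, -1.9]
grip_width: 0.008
```

drive_tool(
  rows=[
    {"tx":0,"ty":0,"tz":-0.0012,"turn":0},
    {"tx":0,"ty":0,"tz":-0.0025,"turn":0},
    {"tx":0,"ty":0,"tz":-0.0037,"turn":0},
    {"tx":0,"ty":0,"tz":-0.0037,"turn":0},
    {"tx":0,"ty":0,"tz":-0.0037,"turn":0},
  ],
)

```text
time: 7.52
tcp_pos: [0.567, -0.3281, 0.1865]
orientation: [-3.142, -0.0, 0.76]
force: [-0.0, 0.1, -3.1]
grip_width: 0.0079
```

drive_tool(
  rows=[
    {"tx":0,"ty":0,"tz":-0.0012,"turn":0},
    {"tx":0,"ty":0,"tz":-0.0012,"turn":0},
    {"tx":0,"ty":0,"tz":-0.0012,"turn":0},
  ],
)

```text
time: 7.9
tcp_pos: [0.567, -0.3281, 0.1856]
orientation: [-3.142, -0.0, 0.761]
force: [-0.3, 0.2, -2.5]
grip_width: 0.0078
```

drive_tool(
  rows=[
    {"tx":0,"ty":0,"tz":-0.0012,"turn":0},
    {"tx":0,"ty":0,"tz":-0.0012,"turn":0},
    {"tx":0,"ty":0,"tz":-0.0012,"turn":0},
  ],
)

```text
time: 8.28
tcp_pos: [0.567, -0.3281, 0.1846]
orientation: [-3.142, -0.0, 0.761]
force: [-0.0, -0.4, -3.8]
grip_width: 0.0072
```

drive_tool(
  rows=[
    {"tx":0,"ty":0,"tz":-0.0012,"turn":0},
    {"tx":0,"ty":0,"tz":-0.0012,"turn":0},
    {"tx":0,"ty":0,"tz":-0.0012,"turn":0},
  ],
)

```text
time: 8.65
tcp_pos: [0.5671, -0.3283, 0.1843]
orientation: [3.141, -0.0, 0.76]
force: [-2.1, -0.7, 4.1]
grip_width: 0.0081
```

The force changed from -3.8 N to +4.1 N, so the pot is on the mat. I'll release it.

drive_tool(
  claw=0.3,
  rows=[
    {"tx":0,"ty":0,"tz":0.0005,"turn":0},
    {"tx":0,"ty":0,"tz":0.0005,"turn":0},
    {"tx":0,"ty":0,"tz":0.0005,"turn":0},
    {"tx":0,"ty":0,"tz":0.0005,"turn":0},
    {"tx":0,"ty":0,"tz":0.0005,"turn":0},
  ],
)

```text
time: 9.28
tcp_pos: [0.567, -0.3281, 0.184]
orientation: [-3.141, -0.0, 0.76]
force: [-0.3, -0.1, -0.2]
grip_width: 0.0551
```

drive_tool(
  rows=[
    {"tx":0,"ty":0,"tz":0.01,"turn":0},
    {"tx":0,"ty":0,"tz":0.03,"turn":0},
    {"tx":0,"ty":0,"tz":0.06,"turn":0},
    {"tx":0,"ty":0,"tz":0.1,"turn":0},
    {"tx":0,"ty":0,"tz":0.145,"turn":0},
    {"tx":0,"ty":0,"tz":0.16,"turn":0},
    {"tx":0,"ty":0,"tz":0.16,"turn":0},
  ],
)

```text
time: 10.15
tcp_pos: [0.5673, -0.3282, 0.3128]
orientation: [3.14, -0.0, 0.76]
force: [-0.2, 0.1, 0.0]
grip_width: 0.0557
```

```bash
python3 - <<'E'
from h import *
s=manip.observe();print(s['time'],s['tcp_pos'])
for n in ["scene","side","wrist"]:
    p,d=manip.snapshot(n);W=cloud(n,d,s);hsv=cv2.cvtColor(p,cv2.COLOR_RGB2HSV)
    m=(hsv[...,1]>110)&((hsv[...,0]<14)|(hsv[...,0]>172))&(W[...,2]>.02)&(W[...,2]<.15)&(np.hypot(W[...,0]-.567,W[...,1]+.327)<.1)
    q=W[m]; print(n,q[:,2].min(),q[:,2].max())
    for a,b in((.065,.08),(.125,.14)):
        k=q[(q[:,2]>a)&(q[:,2]<b)]
        if len(k)>5: print(a,len(k),cv2.minEnclosingCircle(k[:,:2].astype(np.float32)*1000))
    cv2.imwrite(f"pics/{n}4.png",p[:,:,::-1])
E
```

```text
10.15 [ 0.56729603 -0.32823003  0.31281298]
scene 0.020097624053215246 0.1394925412199277
0.065 168 ((567.9217529296875, -325.91802978515625), 46.46845245361328)
0.125 102 ((568.3143310546875, -325.89459228515625), 41.20088195800781)
side 0.02006730562676906 0.14041709844714634
0.065 217 ((563.2779541015625, -328.89324951171875), 45.05677795410156)
0.125 153 ((565.3629760742188, -327.3067626953125), 40.870487213134766)
wrist 0.020021002077026284 0.1396373386285229
0.065 1143 ((564.7474365234375, -325.3521728515625), 44.4108772277832)
0.125 1169 ((565.8436279296875, -326.7608337402344), 41.508975982666016)
```

View pics/side4.png

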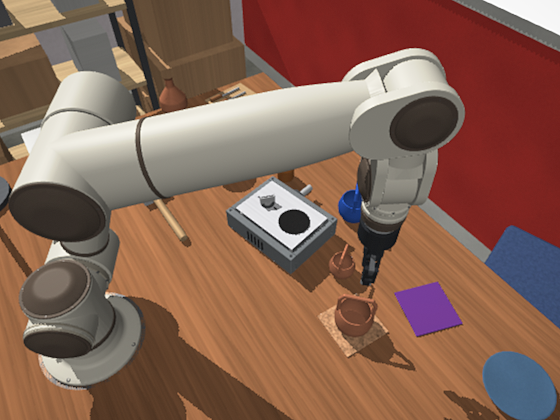

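The pot stands upright in the middle of the mat, with its centre at about (566,-327) mm. Next I go to the wing.

drive_tool(
  rows=[
    {"tx":0,"ty":0.02,"tz":0,"turn":0.02},
    {"tx":0.001,"ty":0.06,"tz":0,"turn":0.05},
    {"tx":0.001,"ty":0.12,"tz":0,"turn":0.08},
    {"tx":0.002,"ty":0.18,"tz":0,"turn":0.12},
    {"tx":0.003,"ty":0.24,"tz":0,"turn":0.16},
    {"tx":0.004,"ty":0.3,"tz":0,"turn":0.2},
    {"tx":0.005,"ty":0.36,"tz":0,"turn":0.24},
    {"tx":0.006,"ty":0.42,"tz":0,"turn":0.28},
    {"tx":0.007,"ty":0.47,"tz":0,"turn":0.32},
    {"tx":0.007,"ty":0.505,"tz":0,"turn":0.34},
    {"tx":0.007,"ty":0.515,"tz":0,"turn":0.34},
    {"tx":0.007,"ty":0.515,"tz":0,"turn":0.34},
  ],
)

```text
time: 11.8
tcp_pos: [0.5722, 0.0843, 0.3117]
orientation: [-3.141, 0.0, 1.271]
force: [0.0, 0.1, -0.1]
grip_width: 0.0557
```

```bash
python3 - <<'E'
from h import *
s=manip.observe();print(s['time'],s['tcp_pos'],s['orientation'],s['q'])
p,d=manip.snapshot("wrist");np.savez("pics/wrist5.npz",p=p,d=d,pos=s['tcp_pos'],ori=s['orientation']);cv2.imwrite("pics/wrist5.png",p[:,:,::-1])
E
```

```text
11.8 [0.57222706 0.0843056  0.31172984] [-3.14112176e+00  3.51881086e-04  1.27149199e+00] [ 1.46318699e-01  1.60336991e-01  2.72063620e-01  1.68309953e+00
 -1.14550500e-04  4.45623148e-01]
```

View pics/wrist5.png

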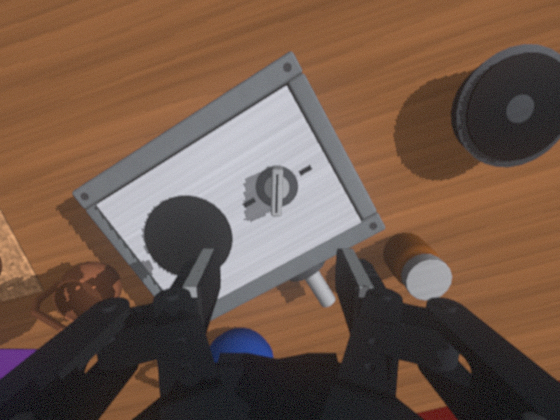

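The wing stands nearly vertical at (277,190), aligned with the jaws. The index marks are at (305,170) and (249,203). I'll refine these numerically.

```bash
python3 - <<'E'
from h import *
f=np.load("pics/wrist5.npz");p,d=f['p'],f['d'];s=dict(tcp_pos=f['pos'],orientation=f['ori'])
W=cloud("wrist",d,s);hsv=cv2.cvtColor(p,cv2.COLOR_RGB2HSV)
cv2.imwrite("pics/wz5.png",cv2.resize(p[140:240,220:340,::-1],None,fx=6,fy=6,interpolation=cv2.INTER_CUBIC))
R0=(slice(140,240),slice(220,340))
w=W[R0]; g=cv2.cvtColor(p,cv2.COLOR_RGB2GRAY)[R0]
m=(w[...,2]>.098)
q=np.argwhere(m)[:,::-1].astype(np.float32)
print('wing px',len(q),q.mean(0)+[220,140],cv2.fitLine(q,cv2.DIST_L2,0,.01,.01).ravel())
print('top z',np.percentile(w[m][:,2],[50,95]))
wp=plane("wrist",q+[220,140],.106,s); r=cv2.minAreaRect((wp[:,:2]*1000).astype(np.float32));print('wing rect',r)
# collar heights
c=(abs(np.hypot(w[...,0]-.5725,w[...,1]-.084)-.014)<.003)&~cv2.dilate(m.astype(np.uint8),np.ones((7,7))).astype(bool)
print('collar z',np.median(w[c][:,2]))
sc=plane("wrist",[(288,67.5),(85,197),(373,226.5)],.07,s);print('screws',sc[:,:2]); print('ctr',(sc[1]+sc[2])/2,np.arctan2(*(sc[0]-sc[1])[[1,0]])-np.pi/2,np.arctan2(*(sc[2]-sc[0])[[1,0]]))
E
```

```text
wing px 570 [276.11052704 190.90877151] [ 0.06666691  0.9977753  56.110527   50.90877   ]
top z [0.1062134  0.38217626]
wing rect ((568.3500366210938, 87.47897338867188), (93.77134704589844, 86.67517852783203), 78.0621109008789)
collar z 0.07945261020627853
screws [[ 0.47122881  0.12658122]
 [ 0.52708516 -0.10570168]
 [ 0.64496944  0.16739971]]
ctr [0.5860273  0.03084902 0.07      ] 0.235986393037124 0.23075440894786736
```

View pics/wz5.png

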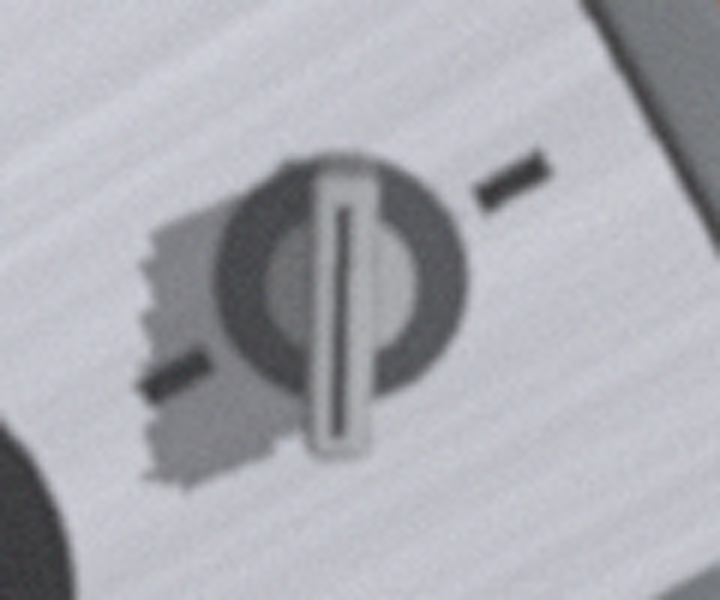

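```bash
python3 - <<'E'
from h import *
f=np.load("pics/wrist5.npz");s=dict(tcp_pos=f['pos'],orientation=f['ori'])
w=plane("wrist",[(277.33,174.5),(276.33,212.83)],.106,s);m=plane("wrist",[(305.5,170),(249.2,202.7)],.078,s)
print(w.mean(0),np.arctan2(*(w[1]-w[0])[[1,0]]),m.mean(0),np.arctan2(*(m[0]-m[1])[[1,0]])-np.pi/2)
E
```

```text
[0.5728     0.08454304 0.106     ] -0.325736827630067 [0.57259947 0.08465766 0.078     ] 0.23736076839847908
```

drive_tool(
  claw=0,
  rows=[
    {"tx":0.0005,"ty":0,"tz":-0.03,"turn":-0.005},
    {"tx":0.0005,"ty":0,"tz":-0.07,"turn":-0.01},
    {"tx":0.0005,"ty":0,"tz":-0.11,"turn":-0.01},
    {"tx":0.0005,"ty":0,"tz":-0.14,"turn":-0.01},
    {"tx":0.0005,"ty":0,"tz":-0.165,"turn":-0.01},
    {"tx":0.0005,"ty":0,"tz":-0.18,"turn":-0.01},
    {"tx":0.0005,"ty":0,"tz":-0.186,"turn":-0.01},
    {"tx":0.0005,"ty":0,"tz":-0.186,"turn":-0.01},
    {"tx":0.0005,"ty":0,"tz":-0.186,"turn":-0.01},
  ],
)

```text
time: 12.98
tcp_pos: [0.5734, 0.0839, 0.1641]
orientation: [3.141, -0.0, 1.255]
force: [0.2, -1.0, -0.5]
grip_width: 0.0428
```

drive_tool(
  claw=-1,
  rows=[
    {"tx":0,"ty":0,"tz":0,"turn":0},
    {"tx":0,"ty":0,"tz":0,"turn":0},
    {"tx":0,"ty":0,"tz":0,"turn":0},
    {"tx":0,"ty":0,"tz":0,"turn":0},
    {"tx":0,"ty":0,"tz":0,"turn":0},
  ],
)

```text
time: 13.6
tcp_pos: [0.573, 0.0832, 0.1639]
orientation: [3.141, 0.001, 1.255]
force: [-2.7, -5.5, 5.4]
grip_width: 0.0084
```

drive_tool(
  rows=[
    {"tx":0,"ty":0,"tz":0,"turn":-0.04},
    {"tx":0,"ty":0,"tz":0,"turn":-0.11},
    {"tx":0,"ty":0,"tz":0,"turn":-0.19},
    {"tx":0,"ty":0,"tz":0,"turn":-0.27},
    {"tx":0,"ty":0,"tz":0,"turn":-0.35},
    {"tx":0,"ty":0,"tz":0,"turn":-0.43},
    {"tx":0,"ty":0,"tz":0,"turn":-0.51},
    {"tx":0,"ty":0,"tz":0,"turn":-0.59},
    {"tx":0,"ty":0,"tz":0,"turn":-0.65},
    {"tx":0,"ty":0,"tz":0,"turn":-0.68},
    {"tx":0,"ty":0,"tz":0,"turn":-0.68},
    {"tx":0,"ty":0,"tz":0,"turn":-0.68},
  ],
)

```text
time: 15.1
tcp_pos: [0.5723, 0.0824, 0.1637]
orientation: [3.139, 0.002, 0.234]
force: [-5.6, -9.4, 5.5]
grip_width: 0.0082
```

drive_tool(
  claw=0,
  rows=[
    {"tx":0,"ty":0,"tz":0,"turn":0},
    {"tx":0,"ty":0,"tz":0,"turn":0},
    {"tx":0,"ty":0,"tz":0,"turn":0},
    {"tx":0,"ty":0,"tz":0,"turn":0},
    {"tx":0,"ty":0,"tz":0,"turn":0},
  ],
)

```text
time: 15.72
tcp_pos: [0.5731, 0.084, 0.1632]
orientation: [-3.142, -0.0, 0.236]
force: [-0.1, 0.1, 0.4]
grip_width: 0.0424
```

drive_tool(
  rows=[
    {"tx":0,"ty":0,"tz":0.02,"turn":0},
    {"tx":0,"ty":0,"tz":0.06,"turn":0},
    {"tx":0,"ty":0,"tz":0.1,"turn":0},
    {"tx":0,"ty":0,"tz":0.13,"turn":0},
    {"tx":0,"ty":0,"tz":0.15,"turn":0},
    {"tx":0,"ty":0,"tz":0.15,"turn":0},
  ],
)

```text
time: 16.48
tcp_pos: [0.5734, 0.084, 0.2847]
orientation: [3.141, -0.002, 0.236]
force: [0.7, -0.1, -1.1]
grip_width: 0.0431
```

```bash
python3 - <<'E'
from h import *
s=manip.observe();print(s['time'],s['tcp_pos'],s['orientation'])
p,d=manip.snapshot("wrist");np.savez("pics/wrist6.npz",p=p,d=d,pos=s['tcp_pos'],ori=s['orientation']);cv2.imwrite("pics/wrist6.png",p[:,:,::-1])
cv2.imwrite("pics/wz6.png",cv2.resize(p[110:240,210:350,::-1],None,fx=4.5,fy=4.5,interpolation=cv2.INTER_CUBIC))
E
```

```text
16.475 [0.57338682 0.08398002 0.2846608 ] [ 3.14142636e+00 -2.16006358e-03  2.35517139e-01]
```

View pics/wrist6.png

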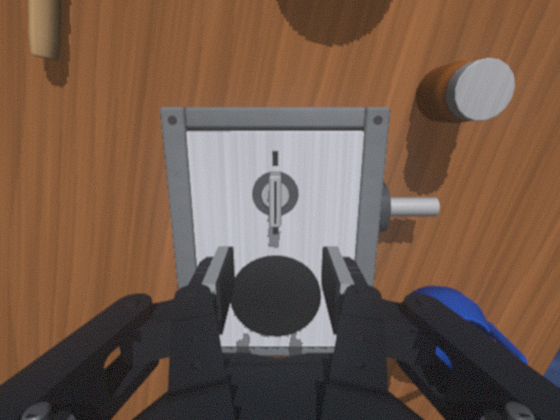

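View pics/wz6.png

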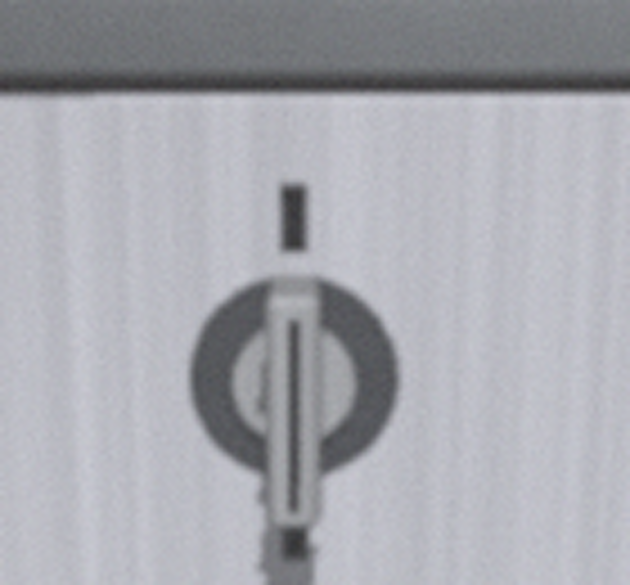

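The wing is in line with both index marks at u≈275. I'll close the gripper and go over the pad.

drive_tool(
  claw=-1,
  rows=[
    {"tx":0.008,"ty":-0.03,"tz":0,"turn":0},
    {"tx":0.017,"ty":-0.07,"tz":0,"turn":0},
    {"tx":0.025,"ty":-0.105,"tz":0,"turn":0},
    {"tx":0.0305,"ty":-0.1275,"tz":0,"turn":0},
    {"tx":0.0305,"ty":-0.1275,"tz":-0.03,"turn":0},
    {"tx":0.0305,"ty":-0.1275,"tz":-0.07,"turn":0},
    {"tx":0.0305,"ty":-0.1275,"tz":-0.11,"turn":0},
    {"tx":0.0305,"ty":-0.1275,"tz":-0.135,"turn":0},
    {"tx":0.0305,"ty":-0.1275,"tz":-0.146,"turn":0},
    {"tx":0.0305,"ty":-0.1275,"tz":-0.15,"turn":0},
    {"tx":0.0305,"ty":-0.1275,"tz":-0.15,"turn":0},
    {"tx":0.0305,"ty":-0.1275,"tz":-0.15,"turn":0},
  ],
)

```text
time: 18.02
tcp_pos: [0.5978, -0.0181, 0.1641]
orientation: [3.141, -0.001, 0.236]
force: [0.3, 0.1, -0.4]
grip_width: -0.0005
```

drive_tool(
  rows=[
    {"tx":0,"ty":0,"tz":-0.002,"turn":0},
    {"tx":0,"ty":0,"tz":-0.004,"turn":0},
    {"tx":0,"ty":0,"tz":-0.006,"turn":0},
    {"tx":0,"ty":0,"tz":-0.008,"turn":0},
    {"tx":0,"ty":0,"tz":-0.01,"turn":0},
    {"tx":0,"ty":0,"tz":-0.01,"turn":0},
    {"tx":0,"ty":0,"tz":-0.01,"turn":0},
  ],
)

```text
time: 18.9
tcp_pos: [0.5974, -0.0181, 0.1553]
orientation: [3.142, -0.0, 0.236]
force: [0.3, 0.4, 0.1]
grip_width: -0.0004
```

drive_tool(
  rows=[
    {"tx":0,"ty":0,"tz":-0.0015,"turn":0},
    {"tx":0,"ty":0,"tz":-0.003,"turn":0},
    {"tx":0,"ty":0,"tz":-0.0045,"turn":0},
    {"tx":0,"ty":0,"tz":-0.006,"turn":0},
    {"tx":0,"ty":0,"tz":-0.006,"turn":0},
    {"tx":0,"ty":0,"tz":-0.006,"turn":0},
  ],
)

```text
time: 19.65
tcp_pos: [0.5975, -0.0181, 0.1513]
orientation: [3.141, -0.001, 0.235]
force: [-2.5, -0.3, 6.7]
grip_width: -0.0
```

drive_tool(
  rows=[
    {"tx":0,"ty":0,"tz":-0.0015,"turn":0},
    {"tx":0,"ty":0,"tz":-0.003,"turn":0},
    {"tx":0,"ty":0,"tz":-0.003,"turn":0},
    {"tx":0,"ty":0,"tz":-0.003,"turn":0},
  ],
)

```text
time: 20.15
tcp_pos: [0.5975, -0.0181, 0.149]
orientation: [3.141, -0.001, 0.235]
force: [-2.7, 0.2, 8.5]
grip_width: -0.0
```

drive_tool(
  rows=[
    {"tx":0,"ty":0,"tz":-0.0015,"turn":0},
    {"tx":0,"ty":0,"tz":-0.003,"turn":0},
    {"tx":0,"ty":0,"tz":-0.003,"turn":0},
    {"tx":0,"ty":0,"tz":-0.003,"turn":0},
  ],
)

```text
time: 20.65
tcp_pos: [0.5975, -0.0181, 0.1468]
orientation: [3.141, -0.001, 0.236]
force: [-4.1, 1.3, 8.4]
grip_width: -0.0001
```

drive_tool(
  rows=[
    {"tx":0,"ty":0,"tz":-0.001,"turn":0},
    {"tx":0,"ty":0,"tz":-0.0018,"turn":0},
    {"tx":0,"ty":0,"tz":-0.0018,"turn":0},
    {"tx":0,"ty":0,"tz":-0.0018,"turn":0},
  ],
)

```text
time: 21.15
tcp_pos: [0.5975, -0.0181, 0.1457]
orientation: [3.141, -0.001, 0.236]
force: [-4.4, 0.5, 9.5]
grip_width: -0.0002
```

drive_tool(
  rows=[
    {"tx":0,"ty":0,"tz":-0.001,"turn":0},
    {"tx":0,"ty":0,"tz":-0.001,"turn":0},
    {"tx":0,"ty":0,"tz":-0.001,"turn":0},
  ],
)

```text
time: 21.52
tcp_pos: [0.5975, -0.0181, 0.1456]
orientation: [3.141, -0.002, 0.236]
force: [-6.6, 0.5, 16.1]
grip_width: -0.0
```

drive_tool(
  rows=[
    {"tx":0,"ty":0,"tz":-0.001,"turn":0},
    {"tx":0,"ty":0,"tz":-0.001,"turn":0},
    {"tx":0,"ty":0,"tz":-0.001,"turn":0},
  ],
)

```text
time: 21.9
tcp_pos: [0.5975, -0.0181, 0.1456]
orientation: [3.141, -0.002, 0.235]
force: [-9.3, 0.6, 20.6]
grip_width: -0.0
```

The tool stopped hard at TCP z 0.1456 with 20.6 N. I'll make a last visual check.

```bash
python3 - <<'E'
from h import *
s=manip.observe();print(s['time'],s['tcp_pos'],s['force'])
out=[]
for n in ["scene","side","wrist"]:
    p,d=manip.snapshot(n);W=cloud(n,d,s);hsv=cv2.cvtColor(p,cv2.COLOR_RGB2HSV)
    b=W-np.array([.5857,.0305,0]);c,si=np.cos(.235),np.sin(.235)
    lx=b[...,0]*c+b[...,1]*si; ly=-b[...,0]*si+b[...,1]*c
    pa=(abs(lx)<.07)&(ly>.085)&(ly<.105)&(abs(W[...,2]-.07)<.02)
    fr=(((abs(lx)>.084)&(abs(lx)<.096)&(abs(ly)<.12)))&(abs(W[...,2]-.07)<.02)
    print(n,'panel z',np.median(W[pa][:,2]),'frame z',np.median(W[fr][:,2]),pa.sum(),fr.sum())
    cv2.imwrite(f"pics/{n}7.png",p[:,:,::-1]); out.append(p[:,:,::-1])
cv2.imwrite("pics/c7.png",cv2.resize(np.hstack([cv2.resize(out[1][130:400,180:420],(400,450)),cv2.resize(out[0][130:340,120:440],(400,450))]),(800,450)))
E
```

```text
21.9 [ 0.59748919 -0.01806822  0.14558408] [-9.27194805  0.64462059 20.61790197]
scene panel z 0.07030194096972175 frame z 0.07031347213483374 293 531
side panel z 0.07121767737429274 frame z 0.0714959331826659 215 426
wrist panel z nan frame z 0.07037835672017781 0 17253
  return _methods._mean(a, axis=axis, dtype=dtype,
  ret = ret.dtype.type(ret / rcount)
```

View pics/c7.png

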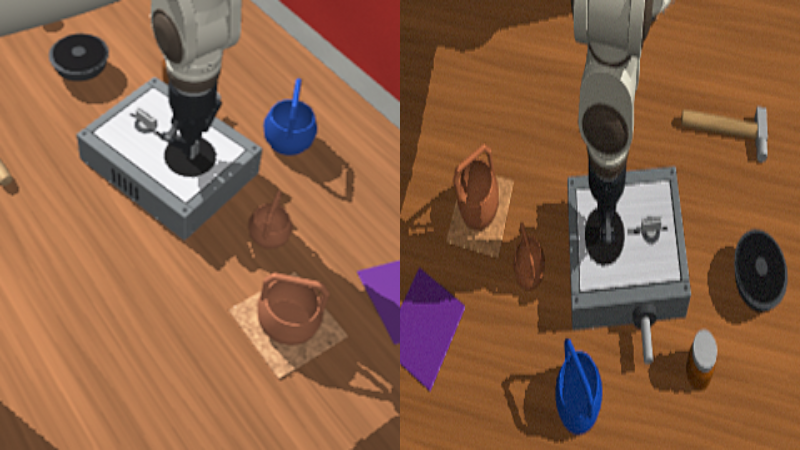

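View pics/wrist7.png

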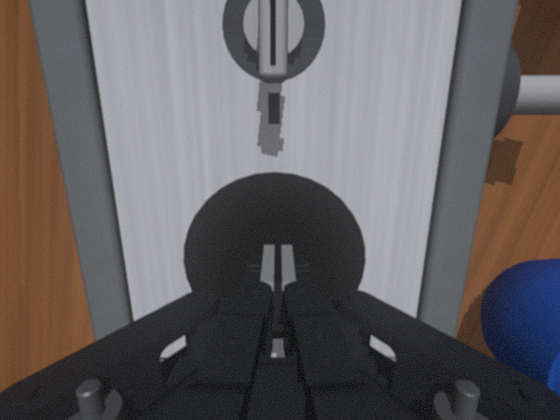

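drive_tool(
  rows=[
    {"tx":0,"ty":0,"tz":-0.0004,"turn":0},
    {"tx":0,"ty":0,"tz":-0.0004,"turn":0},
    {"tx":0,"ty":0,"tz":-0.0004,"turn":0},
  ],
)

```text
time: 22.42
tcp_pos: [0.5975, -0.0181, 0.1456]
orientation: [3.141, -0.003, 0.235]
force: [-9.4, -0.0, 23.9]
grip_width: -0.0004
```

```bash
python3 -c "
from rig import manip
s=manip.observe();print(s['time'],s['tcp_pos'],s['force']);print(manip.close_job())"
```

```text
22.425 [ 0.59747513 -0.01807437  0.14556359] [-9.41892712 -0.04304226 23.91566713]
the job is handed in; nothing more can be done
None
```

The job is done and handed in at 22.4 s. The system reports no verdict, so these are my own last checks:

- **Pot:** I lifted it by its handle, set it down on the cork mat and let go. It stands upright, centred within about 2 mm, and the contact force at set-down was about 4 N.
- **Fastener:** I turned the wing about 1.02 rad clockwise. In the wrist picture it is in line with both index marks.
- **Panel:** I pressed on the pad with the closed fingertips to the hard stop, with the tool at z 0.1456 m and about 24 N at hand-in. In the scene and side depth pictures the panel and frame heights agree within 0.3 mm, so it is flush.
- **Bystanders:** the bowl, hammer and jar were not touched; I saw no movement in the pictures but did not measure it.

Two readings fell outside the plan. The wrist view gave no usable panel height in the last check, because the area I sampled was out of its frame. The press also shows about 9 N sideways, but the tool stayed put.

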